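# Ease the pigment chest's heavy lid shut and press it onto its catch

### The arm

A 6-joint arm with a two-finger parallel gripper is mounted at the origin on the work surface. World frame = base frame: x ahead of the robot, y to its left, z up, the work surface at z = 0. Lengths are in m, angles in rad, forces in N, time in s.
With the tool pointing down it reaches from about 0.3 to 0.75 m from the base axis. Payload 8.5 kg.
Tool frame: the origin (TCP) lies between the finger pads; the fingertips stand 22 mm ahead of it and the grasp point (between the pads) lies 3 mm ahead of it; z points along the fingers, x is the direction in which the jaws open and shut, and the axes are right-handed (so a half turn about z gives the same grasp; the last joint's range is limited). The gripper opens to 85 mm and grips with 20 to 120 N. Pads are 22 mm wide; open, the fingers measure 114 mm over their backs; the gripper's body (76 mm by 85 mm) begins 54 mm behind the grasp point. The pads swing forward as they close: fully open they stand 13 mm farther back than shut.
Start: joints at [0.896, 0.381, 1.297, -0, 1.464, -0.215], TCP at [0.244, 0.493, 0.253] pointing down, gripper open.
Joint ranges: [-3.11, 3.11], [-0.89, 2.33], [0.22, 2.48], [-1.42, 4.56], [0.17, 2.85], [-2.88, 2.88]. Speed limits (rad/s): [2.39, 2.39, 3.14, 3.14, 3.14, 3.14].

### API

Orientations are given as [roll, pitch, yaw] about the fixed x, y, z axes, in that order (R = Rz(yaw) Ry(pitch) Rx(roll)).
In Python, from bench import arm gives the robot as it stands. The module is installed in compiled form; this text tells all that it offers.
- The arm moves only by the shell command python3 -m pendant 'ROWS'. ROWS is a JSON object of lists of equal length, an entry for each row: "claw": the gripper's target within -1 to 1 (fully open at 1, half-way at 0, shut at -1); "travel": the shift along the tool's x, y, z scaled (see below), a list of three; "angular": the turn, a rotation vector about the tool's x, y, z scaled (see below), a list of three. In form: {"claw": [claw, ...], "travel": [[dx, dy, dz], ...], "angular": [[rx, ry, rz], ...]}. A call has 1 to 12 rows; each row shifts and turns the commanded pose from where the row before left it, along the tool's axes as they then stand; what a row does not reach is not made up. The controller multiplies each number of a shift by 12 cm and each number of a turn by 45 degrees. A row lasts 1/8 s, in which the tool goes at most 62.5 mm and 10.7 degrees, less where a joint would pass 70% of its speed; a pose out of reach is approached as far as the arm can. A call with a number of a shift or a turn outside -1 to 1 is refused whole. A call with a gripper value outside its range is refused whole. The fingers move at their own pace and stop on an object; the grip force is fixed at half the most. Time passes only in rows, so rows that do not move let the fingers close. It gives the time, the measured TCP pose, the force and the opening at its end, in the units of the state.
- arm.sense(): the state, without advancing time (a new reading comes with each control period).
- arm.snapshot(name): name is "scene" or "top"; returns a dict with "img" (420x560x3 uint8, blue, green, red), "intrinsics" (3x3 intrinsics, pixels), "R" (3x3) and "t" (3): a world point X has camera coordinates R X + t. Camera axes: x right, y down, z forward; pixel columns grow to the right and rows downward; lengths in m; the calibration is good to about 2 mm. A picture is of the moment at which its call begins. There is no depth.
- arm.close_job(): hands the job in, once; it reports no verdict.
The state is a dict: "time": time; "joint_pos": joint angles; "joint_velocities": joint speeds; "tau": joint torques, N m; "tcp_pos": TCP position; "tcp_rot": TCP orientation; "force": force on the tool from outside, world axes, zero at the start; "ft_torque": the same for the moment, N m; "opening": finger opening in m.
Only numpy, scipy, OpenCV 4.12 (cv2) and the standard library are available. Lean on these libraries where they do the work, as an engineer would, in place of code of your own. Each camera call takes 0.05 s, during which the arm holds its last target.

### The job

The heavy lid of the blue pigment chest stands open. Take it by its bar and ease it down slowly all the way, without letting it drop or slam, then press its front down until the spring catch clicks and the lid stays fully shut. Press gently, with no more than about 18 N, because the rubber seal under the front edge must not be crushed, and leave the jars and the cup beside the chest alone.

Things in the scene. Friction and masses are not known exactly. Their poses are not given: they have to be found in the camera images.
- lid (a joint): Angle of the chest's lid (rad): 0 level, grows as it opens, about 1.57 upright. Stiff hinge along the chest's far top edge: near upright the lid stays where it is left, below about 1.2 rad it falls by its own weight (0.65 to 1 kg). Eased down, it comes to rest ajar on its catch anywhere from 0.04 to 0.13; fully shut it reads 0 to 0.045, as the seal has it. One reading is noisy by about 0.01.
- lid_bar (a point): Centre of the lid's steel bar handle: round bar 12 mm thick, 120 mm long, parallel to the hinge, on two posts at its ends, 48 mm out from the lid's front edge in the lid's plane. 238 mm from the hinge line and 9 mm above the lid's underside. 42 mm clear between the bar and the lid's edge.
- lid_front (a point): Point on the lid's outer (top) face, midway along it and 25 mm in from its front edge, 165 mm from the hinge line: the place to press, straight above the catch. The lid is a flat blue steel slab 190 x 260 x 18 mm. From ajar it goes down about 5 to 13 mm here before it is shut.
- lid_hinge (a point): Middle of the hinge line, at the level of the lid's underside, 90 mm above the bench. Its axes are the lid's: y along the hinge; shut, x points level away from the bar and z up; as the lid opens they turn about y.
- chest: Fixed blue steel box, open above, 190 (x) x 260 (y) x 90 mm, six small jars stored inside. Origin at the centre of its underside, x from its front (bar and catch side) to its hinge side, z up.
- seal: Carrier of the black rubber seal, 200 mm long, on the chest's front rim (origin at the middle, 82 mm above the bench). The rubber and the spring catch behind it sit 0 to 8 mm higher from chest to chest, which this pose does not show. Pressing at lid_front, resistance grows to about 9 to 15 N, collapses as the catch clicks, then the lid, now held, meets the hard seal. Over 35 N on its rubber (lip_c0) crushes it.
- red_jar_mid (a point): Centre, half-way up, of a loose red pigment jar with a white cap, 64 mm across, 105 mm high, standing beside the chest.
- grey_jar_mid (a point): Centre, half-way up, of a loose grey jar with a green cap, 64 mm across, 85 mm high, standing on the other side of the chest.
- clay_cup_mid (a point): Centre, half-way up, of a loose terracotta cup, 76 mm across, 65 mm high, standing near the chest's front corner.

How it is judged:
By the outcome, as a careful person would: the job done as asked, in the order asked, and still so for the second after the job is handed in, with the robot touching nothing.
It also fails if it takes over 72 s, if anything falls off the work surface, if the arm or the gripper's body presses on something with over 40 N, if the wrist force passes 120 N, or if a joint passes its speed limit or range.

## Working session

There is one attempt and no reset: what is moved stays moved. The work goes in short steps, Python scripts to look and compute and a shell command to move; the robot and the scene stay as the last step left them, time stands still between calls to the robot, and variables do not carry over. Pictures are saved under pics/ and viewed, and the job is handed in when it is done.

```bash
mkdir -p pics
python3 - <<'E'
from bench import arm
import cv2
print(arm.sense())
for n in("scene","top"):
    s=arm.snapshot(n); cv2.imwrite(f"pics/{n}0.png",s["img"]); print(n,s["intrinsics"],s["R"],s["t"])
E
```

```text
{'time': 0.0, 'joint_pos': array([ 8.95700175e-01,  3.81202533e-01,  1.29825821e+00,  1.44743042e-05,
        1.46359856e+00, -2.15287113e-01]), 'joint_velocities': array([ 8.16526171e-04,  1.04289185e-03, -1.91110852e-05, -6.27282018e-04,
       -2.39455020e-04,  9.58329671e-04]), 'tau': array([ 1.65534108e-03, -4.48466206e+01, -2.31281877e+01, -6.41871247e-05,
        4.73960827e-03, -5.82010898e-06]), 'tcp_pos': array([0.24390411, 0.49267196, 0.25270911]), 'tcp_rot': array([-3.14126528e+00,  1.42971995e-03,  1.11098596e+00]), 'force': array([-0.3000705 , -0.26202823, -0.82246449]), 'ft_torque': array([0.01820304, 0.02652209, 0.00872817]), 'opening': 0.08537024588431527}
scene [[389.82588767   0.         277.51975858]
 [  0.         389.82588767 208.31892614]
 [  0.           0.           1.        ]] [[-0.64842402  0.76119159 -0.0115603 ]
 [ 0.57931619  0.48352702 -0.65619691]
 [-0.49390185 -0.43219091 -0.75450115]] [ 0.36465164 -0.28593014  1.28119961]
top [[408.16692152   0.         279.90210051]
 [  0.         408.16692152 206.83504178]
 [  0.           0.           1.        ]] [[-0.01214917 -0.99990762 -0.00609471]
 [-0.98563336  0.01300216 -0.16839782]
 [ 0.16846151  0.00396125 -0.98570027]] [0.04627658 0.56327362 1.01122059]
```

View pics/scene0.png

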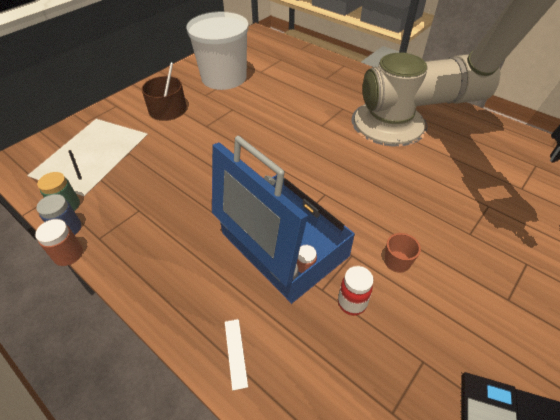

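View pics/top0.png

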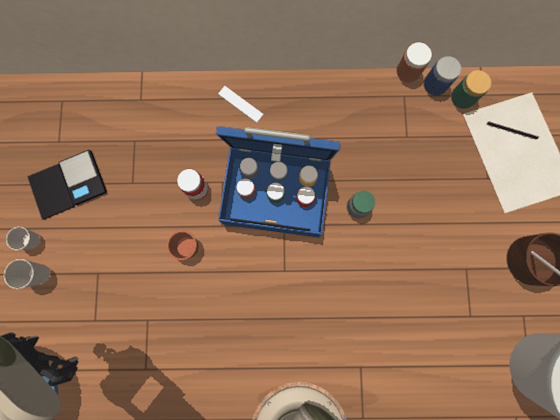

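The scene view shows the chest centred near (280,235), with its lid upright and the bar from about (238,145) to (280,180). In the top view the chest front rim runs (220,220)-(322,236) and faces the robot. The bar is at (246,132)-(310,137), the red jar at (190,182), the cup at (184,246) and the grey jar at (362,204). I'll zoom in next for precise pixels.

Run:
```python
import cv2
a=cv2.imread("pics/top0.png")[115:250,160:390]; b=cv2.imread("pics/scene0.png")[120:320,190:440]
cv2.imwrite("pics/topz.png",cv2.resize(a,None,fx=3.4,fy=3.4,interpolation=cv2.INTER_CUBIC))
cv2.imwrite("pics/scz.png",cv2.resize(b,None,fx=3,fy=3,interpolation=cv2.INTER_CUBIC))
```

```text
(no output)
```

View pics/topz.png

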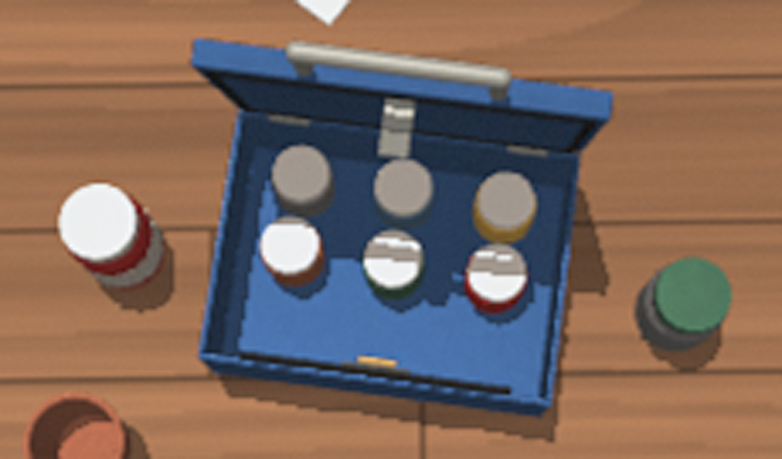

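View pics/scz.png

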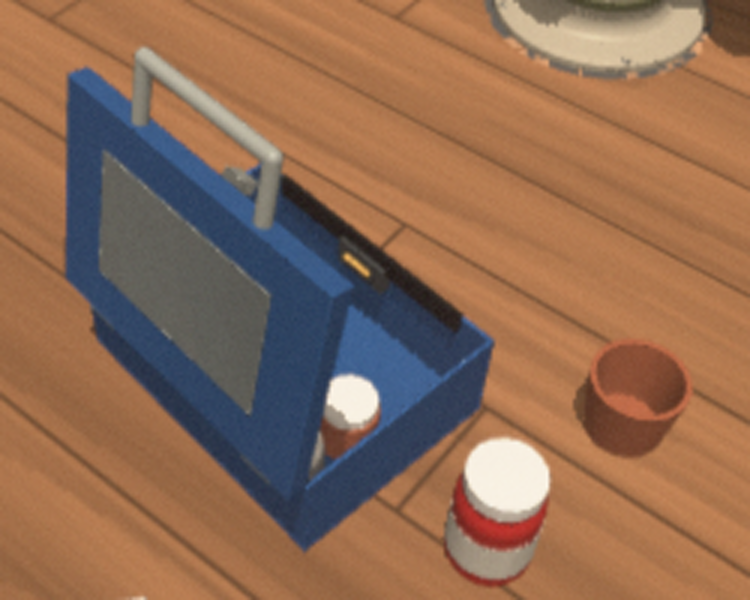

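```bash
cat > h.py <<'E'
import numpy as np
K={"scene":(389.82588767,277.51975858,208.31892614),"top":(408.16692152,279.90210051,206.83504178)}
RT={"scene":(np.array([[-0.64842402,0.76119159,-0.0115603],[0.57931619,0.48352702,-0.65619691],[-0.49390185,-0.43219091,-0.75450115]]),np.array([0.36465164,-0.28593014,1.28119961])),
"top":(np.array([[-0.01214917,-0.99990762,-0.00609471],[-0.98563336,0.01300216,-0.16839782],[0.16846151,0.00396125,-0.98570027]]),np.array([0.04627658,0.56327362,1.01122059]))}
def ray(n,p):
    f,cx,cy=K[n];R,t=RT[n]
    d=R.T@np.array([(p[0]-cx)/f,(p[1]-cy)/f,1]);return -R.T@t,d/np.linalg.norm(d)
def plane(n,p,z):
    o,d=ray(n,p);return o+d*(z-o[2])/d[2]
def tri(pt,ps):
    A=[];b=[]
    rs=[ray("top",pt),ray("scene",ps)]
    for o,d in rs:
        P=np.eye(3)-np.outer(d,d);A.append(P);b.append(P@o)
    x=np.linalg.solve(sum(A),sum(b));return x,max(np.linalg.norm(P@(x-o)) for P,(o,d) in zip(A,rs))
def proj(n,X):
    f,cx,cy=K[n];R,t=RT[n];c=R@X+t;return f*c[0]/c[2]+cx,f*c[1]/c[2]+cy
tz=lambda u,v:((u+.5)/3.4-.5+160,(v+.5)/3.4-.5+115)
sz=lambda u,v:((u+.5)/3-.5+190,(v+.5)/3-.5+120)
E
python3 - <<'E'
from h import *
np.set_printoptions(precision=4,suppress=True)
# scene looks from behind: scene right end = top-left end? print both pairings
L,R=tz(293,54),tz(506,78); a,b=sz(143,54),sz(275,160)
print("pair1",tri(L,b),tri(R,a)); print("pair2",tri(L,a),tri(R,b))
c1,c2=plane("top",tz(205,355),.09),plane("top",tz(546,401),.09); print("rim front",c1,c2,np.linalg.norm(c1-c2))
b1,b2=plane("top",tz(242,112),.09),plane("top",tz(580,152),.09); print("rim back",b1,b2,np.linalg.norm(b1-b2),np.linalg.norm(c1-b1))
print("front right scene corner",plane("scene",sz(492,343),.09))
for n,p,z in(("red",tz(99,222),.105),("grey",tz(693,294),.085),("cup",tz(77,437),.065)): print(n,plane("top",p,z))
print("red s",plane("scene",sz(507,478),.105),"cup s",plane("scene",sz(640,378),.065))
E
```

```text
pair1 (array([0.6699, 0.104 , 0.3238]), np.float64(0.0007417346527219673)) (array([ 0.6521, -0.0183,  0.3262]), np.float64(0.0016089223000986125))
pair2 (array([0.6771, 0.0696, 0.3798]), np.float64(0.039207766079088005)) (array([0.6445, 0.0208, 0.2746]), np.float64(0.050190086301649485))
rim front [0.5278 0.188  0.09  ] [ 0.491  -0.0596  0.09  ] 0.25030094338528
rim back [0.7119 0.1625 0.09  ] [ 0.6772 -0.0903  0.09  ] 0.2551694402624657 0.18578978894059295
front right scene corner [0.5302 0.1963 0.09  ]
red [0.6248 0.2645 0.105 ]
grey [ 0.5692 -0.1706  0.085 ]
cup [0.4713 0.2859 0.065 ]
red s [0.6292 0.2703 0.105 ] cup s [0.4688 0.2912 0.065 ]
```

```bash
python3 -m pendant '{"claw":[1,1,1,1,1,1,1,1,1,1,1,1],"travel":[[0,0,-0.4],[0,0,-0.4],[0,0,-0.4],[0,0,-0.4],[0,0,0],[0,0,0],[0,0,0],[0,0,0],[0,0,0],[0,0,0],[0,0,0],[0,0,0]],"angular":[[0,0,0],[0,0,0],[0,0,0],[0,0,0],[0,0,0.2],[0,0,0.2],[0,0,0.2],[0,0,0.2],[0,0,0.2],[0,0,0.2],[0,0,0.2],[0,0,0.2]]}'
cat >> h.py <<'E'
from scipy.spatial.transform import Rotation as Ro
psi=-0.145
H=np.array([0.698,0.038,0.09])
cx=np.array([np.cos(psi),np.sin(psi),0])
def bar(th,H=H): return H+cx*(-.238*np.cos(th)+.009*np.sin(th))+np.array([0,0,.238*np.sin(th)+.009*np.cos(th)])
def toolR(tilt): return Ro.from_euler('xyz',[np.pi,0,psi])*Ro.from_euler('y',tilt)
def delta(pos,rpy,tp,tR):
    R0=Ro.from_euler('xyz',rpy)
    return R0.inv().apply(np.array(tp)-pos)/.12,(R0.inv()*tR).as_rotvec()/(np.pi/4)
E
python3 - <<'E'
from h import *; from bench import arm
s=arm.sense(); R=toolR(.436);z=R.apply([0,0,1]);b=bar(1.374)
print(s["time"],s["tcp_pos"],s["tcp_rot"],b); print(delta(s["tcp_pos"],s["tcp_rot"],b-.133*z,R))
E
```

```text
time: 1.6
tcp_pos: [0.2441, 0.4929, 0.4449]
tcp_rot: [3.141, 0.0, -0.151]
force: [0.5, 0.1, 0.5]
opening: 0.0857
1.6 [0.24406851 0.49286744 0.44488917] [ 3.14072046e+00  4.93767866e-04 -1.50808358e-01] [0.66068623 0.04344874 0.32516589]
(array([ 3.52700734,  3.18377703, -0.00591735]), array([ 0.00270325,  0.55576274, -0.00703607]))
```

```bash
python3 -m pendant '{"claw":[1,1,1,1,1,1,1,1,1,1,1,1],"travel":[[0.29,0.265,0],[0.29,0.265,0],[0.29,0.265,0],[0.29,0.265,0],[0.29,0.265,0],[0.29,0.265,0],[0.29,0.265,0],[0.29,0.265,0],[0.29,0.265,0],[0.29,0.265,0],[0.29,0.265,0],[0.29,0.265,0]],"angular":[[0,0,0],[0,0,0],[0,0,0],[0,0,0],[0,0,0],[0,0,0],[0,0,0],[0,0,0],[0,0,0],[0,0,0],[0,0,0],[0,0,0]]}'
python3 -m pendant '{"claw":[1,1,1,1],"travel":[[0,0,0],[0,0,0],[0,0,0],[0,0,0]],"angular":[[0,0.185,0],[0,0.185,0],[0,0.185,0],[0,0,0]]}'
python3 - <<'E'
from h import *; from bench import arm; import cv2
s=arm.sense(); R=toolR(.436);z=R.apply([0,0,1]);b=bar(1.374)
print(s["time"],s["tcp_pos"],s["tcp_rot"],s["joint_pos"],s["force"]); print(delta(s["tcp_pos"],s["tcp_rot"],b-.133*z,R),delta(s["tcp_pos"],s["tcp_rot"],b-.003*z,R))
for n in("scene","top"):
    q=arm.snapshot(n)["img"]; cv2.imwrite(f"pics/{n}1.png",q)
E
```

```text
time: 3.1
tcp_pos: [0.6027, 0.0534, 0.4449]
tcp_rot: [3.142, 0.001, -0.146]
force: [0.5, 0.3, -0.1]
opening: 0.0858
time: 3.6
tcp_pos: [0.6003, 0.0551, 0.4453]
tcp_rot: [3.142, -0.434, -0.145]
force: [0.0, 0.6, 1.0]
opening: 0.0851
3.6 [0.60033371 0.05511199 0.44527824] [ 3.14157695 -0.4339244  -0.14522561] [-0.09645107  0.2402559   1.02531281 -0.02068533  1.44258114  0.04690575] [0.02994244 0.56751469 1.02337303]
(array([0.04115623, 0.02349307, 0.01498185]), array([ 0.00014104,  0.00264274, -0.00026049])) (array([0.04340479, 0.02337283, 1.09831284]), array([ 0.00014104,  0.00264274, -0.00026049]))
```

View pics/scene1.png

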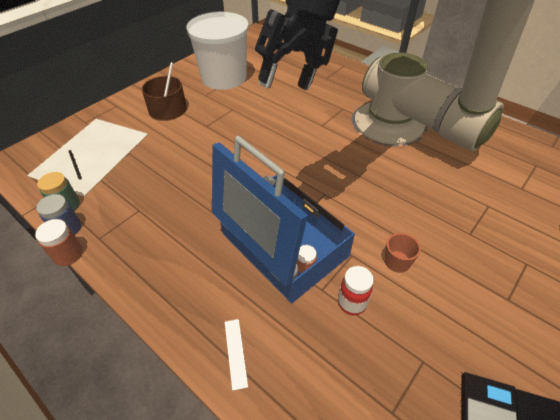

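View pics/top1.png

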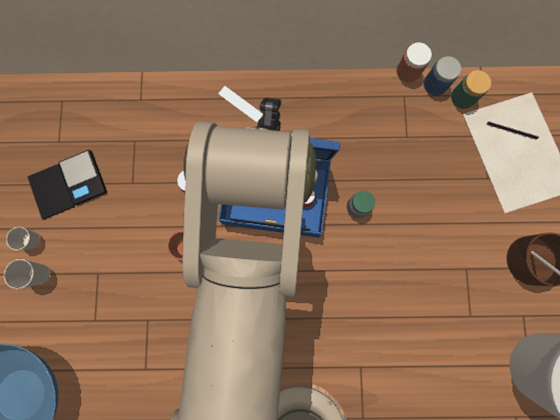

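The scene view shows the open gripper at about (295,60), with its fingertips near (268,86) and (308,85), above and in front of the bar. The lid hasn't moved. I'll check those pixels against the measured TCP pose.

```bash
python3 - <<'E'
from h import *; from bench import arm
s=arm.sense();R=Ro.from_euler('xyz',s["tcp_rot"])
for x in(-.0425,.0425): print(proj("scene",s["tcp_pos"]+R.apply([x,0,.009])))
print(proj("scene",bar(1.374)), sz(209,107))
E
python3 -m pendant '{"claw":[1,1,1,1,1],"travel":[[0.04,0.023,0.1],[0,0,0.15],[0,0,0.15],[0,0,0.15],[0,0,0]],"angular":[[0,0,0],[0,0,0],[0,0,0],[0,0,0],[0,0,0]]}'
python3 - <<'E'
from h import *; from bench import arm; import cv2
s=arm.sense(); R=toolR(.436);z=R.apply([0,0,1]);b=bar(1.374)
print(delta(s["tcp_pos"],s["tcp_rot"],b-.003*z,R))
cv2.imwrite("pics/s2.png",cv2.resize(arm.snapshot("scene")["img"][40:240,170:420],None,fx=3,fy=3,interpolation=2))
E
```

```text
(np.float64(299.58366637306216), np.float64(87.85314417301872))
(np.float64(263.7488160009087), np.float64(85.8433640568059))
(np.float64(258.08438089455535), np.float64(154.39769180609235)) (259.3333333333333, 155.33333333333334)
time: 4.32
tcp_pos: [0.634, 0.0469, 0.3851]
tcp_rot: [3.141, -0.432, -0.146]
force: [-0.2, -0.2, 0.3]
opening: 0.0858
(array([-0.00519647, -0.00366511,  0.52271781]), array([ 0.00080397,  0.00560544, -0.00102222]))
```

View pics/s2.png

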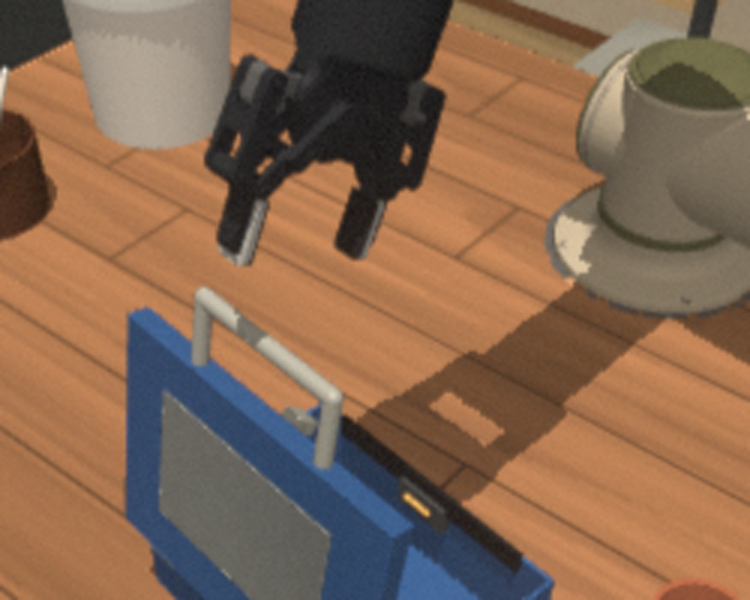

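The gripper straddles the bar's line and stands about 60 mm above it. Next I advance along the tool axis and close.

```bash
python3 -m pendant '{"claw":[1,1,1,1,1,1],"travel":[[0,0,0.11],[0,0,0.11],[0,0,0.11],[0,0,0.11],[0,0,0.1],[0,0,0]],"angular":[[0,0,0],[0,0,0],[0,0,0],[0,0,0],[0,0,0],[0,0,0]]}'
python3 - <<'E'
from bench import arm; import cv2
cv2.imwrite("pics/s3.png",cv2.resize(arm.snapshot("scene")["img"][40:240,170:420],None,fx=3,fy=3,interpolation=2))
E
```

```text
time: 5.12
tcp_pos: [0.6605, 0.0432, 0.3275]
tcp_rot: [3.142, -0.434, -0.146]
force: [0.4, 0.4, -0.1]
opening: 0.0853
```

View pics/s3.png

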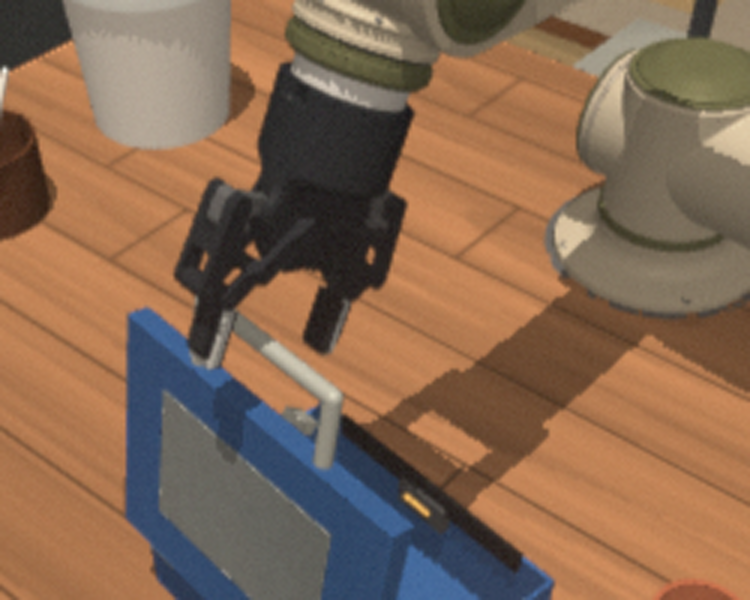

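The fingers stand on either side of the bar. Closing now.

```bash
python3 -m pendant '{"claw":[0,-0.5,-0.7,-1,-1,-1,-1,-1],"travel":[[0,0,0],[0,0,0],[0,0,0],[0,0,0],[0,0,0],[0,0,0],[0,0,0],[0,0,0]],"angular":[[0,0,0],[0,0,0],[0,0,0],[0,0,0],[0,0,0],[0,0,0],[0,0,0],[0,0,0]]}'
python3 - <<'E'
from bench import arm; import cv2
print(arm.sense()["force"],arm.sense()["tcp_pos"])
cv2.imwrite("pics/s4.png",cv2.resize(arm.snapshot("scene")["img"][40:240,170:420],None,fx=3,fy=3,interpolation=2))
E
```

```text
time: 6.18
tcp_pos: [0.6604, 0.0433, 0.3291]
tcp_rot: [-3.142, -0.437, -0.146]
force: [-1.8, 0.6, 3.4]
opening: 0.0101
[-1.75176982  0.58403051  3.36847711] [0.66044547 0.04333468 0.32911582]
```

View pics/s4.png

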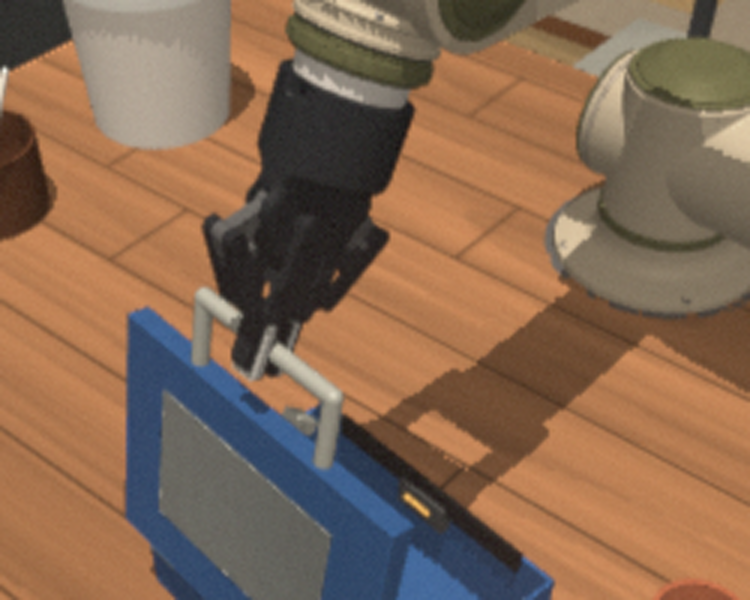

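The grip holds, with the opening at bar thickness and only small forces. Next I compute the arc rows.

Run:
```python
from h import *
N=100; th=np.linspace(1.374,0.05,N+1); ti=np.linspace(.436,.85,N+1)
print("ry/row",(ti[1]-ti[0])/(np.pi/4))
for i in range(0,N,6):
    j=min(i+6,N)
    d=[toolR(ti[k]).inv().apply(bar(th[k+1])-bar(th[k]))/.12 for k in range(i,j)]
    print(i,round(th[j],3),np.round(np.mean(d,0),3),np.round(bar(th[j])-bar(1.374)+[.6605,.0433,.329],4))
```

```text
ry/row 0.005271211715203544
0 1.295 [-0.025  0.    -0.006] [0.6422 0.046  0.3253]
6 1.215 [-0.026  0.    -0.005] [0.6242 0.0486 0.3201]
12 1.136 [-0.026 -0.    -0.004] [0.6066 0.0512 0.3135]
18 1.056 [-0.026 -0.    -0.002] [0.5897 0.0536 0.3054]
24 0.977 [-0.026  0.    -0.001] [0.5734 0.056  0.2961]
30 0.897 [-0.026 -0.     0.001] [0.5579 0.0583 0.2855]
36 0.818 [-0.026 -0.     0.002] [0.5433 0.0604 0.2737]
42 0.738 [-0.026  0.     0.004] [0.5297 0.0624 0.2607]
48 0.659 [-0.026 -0.     0.005] [0.5171 0.0642 0.2467]
54 0.58 [-0.025  0.     0.006] [0.5057 0.0659 0.2317]
60 0.5 [-0.025 -0.     0.008] [0.4954 0.0674 0.2159]
66 0.421 [-0.025 -0.     0.009] [0.4865 0.0687 0.1993]
72 0.341 [-0.024 -0.     0.01 ] [0.4789 0.0698 0.182 ]
78 0.262 [-0.024  0.     0.012] [0.4726 0.0707 0.1641]
84 0.182 [-0.023 -0.     0.013] [0.4678 0.0714 0.1459]
90 0.103 [-0.022 -0.     0.014] [0.4645 0.0719 0.1272]
96 0.05 [-0.021  0.     0.015] [0.4631 0.0721 0.1147]
```

```bash
python3 -m pendant '{"claw":[-1,-1,-1,-1,-1,-1,-1,-1,-1,-1,-1,-1],"travel":[[-0.025,0,-0.006],[-0.025,0,-0.006],[-0.025,0,-0.006],[-0.025,0,-0.006],[-0.025,0,-0.006],[-0.025,0,-0.006],[-0.026,0,-0.005],[-0.026,0,-0.005],[-0.026,0,-0.005],[-0.026,0,-0.005],[-0.026,0,-0.005],[-0.026,0,-0.005]],"angular":[[0,0.005,0],[0,0.005,0],[0,0.005,0],[0,0.005,0],[0,0.005,0],[0,0.005,0],[0,0.005,0],[0,0.005,0],[0,0.005,0],[0,0.005,0],[0,0.005,0],[0,0.005,0]]}'
```

```text
time: 7.72
tcp_pos: [0.625, 0.0486, 0.3212]
tcp_rot: [-3.141, -0.488, -0.146]
force: [0.9, 0.4, 6.6]
opening: 0.0099
```

```bash
python3 -m pendant '{"claw":[-1,-1,-1,-1,-1,-1,-1,-1,-1,-1,-1,-1],"travel":[[-0.026,0,-0.005],[-0.026,0,-0.005],[-0.026,0,-0.005],[-0.026,0,-0.005],[-0.026,0,-0.004],[-0.026,0,-0.004],[-0.026,0,-0.003],[-0.026,0,-0.003],[-0.026,0,-0.002],[-0.026,0,-0.002],[-0.026,0,-0.002],[-0.026,0,-0.002]],"angular":[[0,0.005,0],[0,0.005,0],[0,0.005,0],[0,0.005,0],[0,0.005,0],[0,0.005,0],[0,0.005,0],[0,0.005,0],[0,0.006,0],[0,0.006,0],[0,0.006,0],[0,0.005,0]]}'
python3 - <<'E'
from bench import arm; import cv2
cv2.imwrite("pics/s5.png",cv2.resize(arm.snapshot("scene")["img"][40:300,170:440],None,fx=2.2,fy=2.2,interpolation=2))
E
```

```text
time: 9.22
tcp_pos: [0.5895, 0.0539, 0.307]
tcp_rot: [-3.141, -0.535, -0.146]
force: [-2.9, 2.3, 8.8]
opening: 0.0104
```

View pics/s5.png

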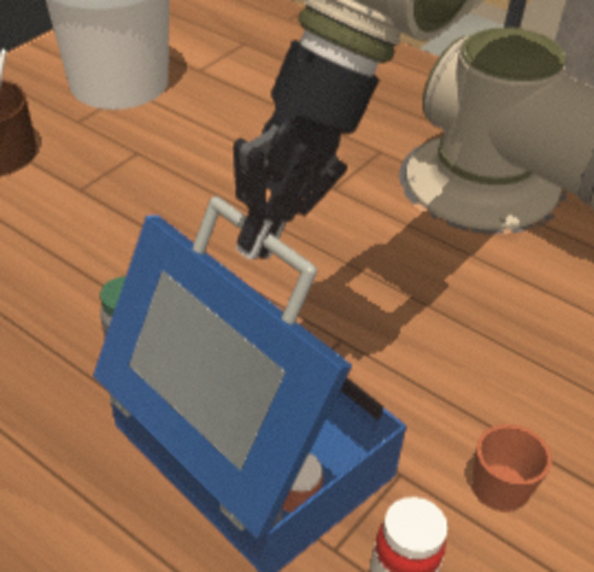

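The lid follows with the bar still between the pads, near (258,238) in the crop, at about 1.06 rad.

```bash
python3 -m pendant '{"claw":[-1,-1,-1,-1,-1,-1,-1,-1,-1,-1,-1,-1],"travel":[[-0.026,0,-0.001],[-0.026,0,-0.001],[-0.026,0,0],[-0.026,0,0],[-0.026,0,0],[-0.026,0,0],[-0.026,0,0.001],[-0.026,0,0.001],[-0.026,0,0.001],[-0.026,0,0.001],[-0.026,0,0.002],[-0.026,0,0.002]],"angular":[[0,0.005,0],[0,0.005,0],[0,0.005,0],[0,0.005,0],[0,0.005,0],[0,0.005,0],[0,0.005,0],[0,0.005,0],[0,0.006,0],[0,0.006,0],[0,0.006,0],[0,0.005,0]]}'
```

```text
time: 10.78
tcp_pos: [0.5581, 0.0586, 0.2875]
tcp_rot: [-3.141, -0.586, -0.145]
force: [-10.3, 1.0, 16.2]
opening: 0.0099
```

```bash
python3 -m pendant '{"claw":[-1,-1,-1,-1,-1,-1,-1,-1,-1,-1,-1,-1],"travel":[[-0.026,0,0.002],[-0.026,0,0.002],[-0.026,0,0.003],[-0.026,0,0.003],[-0.026,0,0.003],[-0.026,0,0.003],[-0.026,0,0.004],[-0.026,0,0.004],[-0.026,0,0.004],[-0.026,0,0.004],[-0.026,0,0.005],[-0.026,0,0.005]],"angular":[[0,0.005,0],[0,0.005,0],[0,0.005,0],[0,0.005,0],[0,0.005,0],[0,0.005,0],[0,0.005,0],[0,0.005,0],[0,0.006,0],[0,0.006,0],[0,0.006,0],[0,0.005,0]]}'
```

```text
time: 12.28
tcp_pos: [0.5293, 0.0629, 0.2624]
tcp_rot: [3.141, -0.634, -0.145]
force: [-27.5, 1.5, 27.1]
opening: 0.0103
```

The force is radial, along hinge to bar, so my arc is slightly too small. I'll back off outward and read the stiffness.

```bash
python3 -m pendant '{"claw":[-1,-1],"travel":[[-0.003,0,-0.015],[0,0,0]],"angular":[[0,0,0],[0,0,0]]}'; python3 -c "
from bench import arm
print(arm.sense()['force'],arm.sense()['tcp_pos'])"
```

```text
time: 12.52
tcp_pos: [0.5284, 0.063, 0.2617]
tcp_rot: [-3.141, -0.631, -0.145]
force: [-12.7, 2.6, 11.9]
opening: 0.01
[-12.65060447   2.62738373  11.86638031] [0.52835663 0.06299566 0.26170024]
```

```bash
python3 - <<'E'
from h import *
H2=H-.0045*cx
th=np.arange(.755,.03,-.01324); ti=.634+.00414*np.arange(len(th))
for i in range(0,len(th)-1,6):
    j=min(i+6,len(th)-1)
    d=[toolR(ti[k]).inv().apply(bar(th[k+1],H2)-bar(th[k],H2))/.12 for k in range(i,j)]
    print(i,round(th[j],3),np.round(np.mean(d,0),4),np.round(bar(th[j],H2)-bar(.755,H2)+[.5284,.063,.2617],4))
E
python3 -m pendant '{"claw":[-1,-1,-1,-1,-1,-1,-1,-1],"travel":[[-0.026,0,0],[-0.026,0,0.001],[-0.026,0,0.001],[-0.026,0,0.002],[-0.026,0,0.003],[-0.026,0,0.004],[0,0,0],[0,0,0]],"angular":[[0,0.005,0],[0,0.005,0],[0,0.005,0],[0,0.005,0],[0,0.005,0],[0,0.005,0],[0,0,0],[0,0,0]]}'
```

```text
0 0.676 [-0.0259 -0.      0.0045] [0.5156 0.0649 0.2479]
6 0.596 [-0.0256 -0.      0.0059] [0.5039 0.0666 0.2331]
12 0.517 [-0.0252 -0.      0.0073] [0.4934 0.0681 0.2174]
18 0.437 [-0.0248 -0.      0.0087] [0.4842 0.0694 0.201 ]
24 0.358 [-0.0243  0.      0.01  ] [0.4763 0.0706 0.1838]
30 0.278 [-0.0237 -0.      0.0113] [0.4698 0.0716 0.1661]
36 0.199 [-0.023  -0.      0.0126] [0.4647 0.0723 0.1479]
42 0.119 [-0.0223  0.      0.0139] [0.461  0.0728 0.1294]
48 0.04 [-0.0215 -0.      0.0151] [0.4588 0.0732 0.1106]
time: 13.52
tcp_pos: [0.5155, 0.0648, 0.2482]
tcp_rot: [-3.141, -0.654, -0.146]
force: [5.7, 4.9, -6.3]
opening: 0.0101
```

```bash
python3 -m pendant '{"claw":[-1,-1,-1,-1,-1,-1,-1,-1,-1,-1,-1,-1],"travel":[[-0.026,0,0.006],[-0.026,0,0.006],[-0.026,0,0.006],[-0.025,0,0.006],[-0.025,0,0.006],[-0.025,0,0.007],[-0.025,0,0.007],[-0.025,0,0.007],[-0.025,0,0.007],[-0.025,0,0.007],[-0.025,0,0.007],[-0.025,0,0.008]],"angular":[[0,0.005,0],[0,0.005,0],[0,0.005,0],[0,0.005,0],[0,0.005,0],[0,0.005,0],[0,0.005,0],[0,0.005,0],[0,0.006,0],[0,0.006,0],[0,0.006,0],[0,0.005,0]]}'
```

```text
time: 15.02
tcp_pos: [0.4934, 0.0681, 0.2188]
tcp_rot: [-3.141, -0.705, -0.145]
force: [0.3, 5.9, 1.9]
opening: 0.0098
```

```bash
python3 -m pendant '{"claw":[-1,-1,-1,-1,-1,-1,-1,-1,-1,-1,-1,-1],"travel":[[-0.025,-0.001,0.008],[-0.025,-0.001,0.008],[-0.025,-0.001,0.008],[-0.025,-0.001,0.009],[-0.025,0,0.009],[-0.025,0,0.009],[-0.024,0,0.009],[-0.024,0,0.01],[-0.024,0,0.01],[-0.024,0,0.01],[-0.024,0,0.01],[-0.024,0,0.01]],"angular":[[0,0.005,0],[0,0.005,0],[0,0.005,0],[0,0.005,0],[0,0.005,0],[0,0.005,0],[0,0.005,0],[0,0.005,0],[0,0.006,0],[0,0.006,0],[0,0.006,0],[0,0.005,0]]}'
```

```text
time: 16.52
tcp_pos: [0.4771, 0.0709, 0.1897]
tcp_rot: [3.138, -0.747, -0.146]
force: [-7.2, -9.7, -0.4]
opening: 0.0102
```

Run:
```python
from bench import arm; import cv2
s=arm.sense();print(s["joint_pos"],s["joint_velocities"],s["force"],s["tcp_pos"],s["tcp_rot"],s["ft_torque"],s["tau"])
cv2.imwrite("pics/s6.png",cv2.resize(arm.snapshot("scene")["img"][40:300,170:440],None,fx=2.2,fy=2.2,interpolation=2))
```

```text
[-0.07091187  0.18096465  2.04747899 -0.31855332  0.17613154  0.36933877] [ 0.03189458 -0.00537147  0.02817211 -0.18557038  0.03443165  0.21318432] [-7.15248481 -9.70781967 -0.38726521] [0.47711204 0.07094989 0.18974397] [ 3.13792955 -0.74733271 -0.1463508 ] [-1.0056588   0.91336185 -1.22469296] [  5.47438145 -25.86263359 -17.78643966   0.52181091  -3.40687729
  -0.34882707]
```

View pics/s6.png

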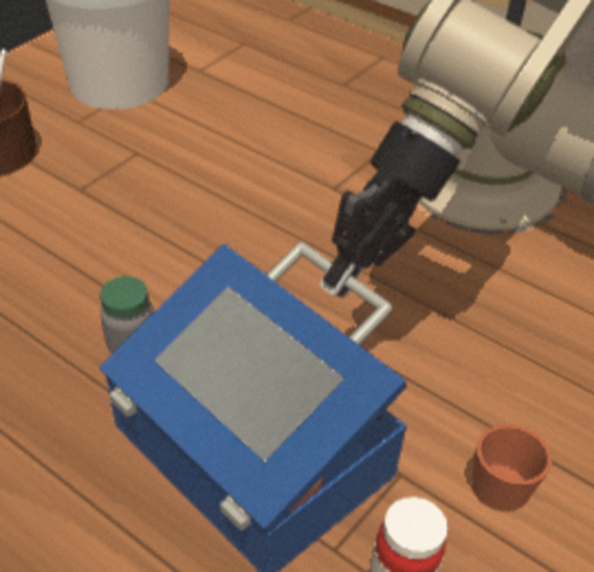

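Joint 5 has reached its lower limit (0.176 against 0.17), so I lagged about 6 mm. I'll tilt the tool back towards vertical, turning about the bar, before going on.

```bash
python3 -m pendant '{"claw":[-1,-1,-1,-1,-1,-1,-1,-1,-1,-1],"travel":[[0,0,0],[0,0,0],[0,0,0],[0,0,0],[0,0,0],[0,0,0],[0,0,0],[0,0,0],[0,0,0],[0,0,0]],"angular":[[0,-0.03,0],[0,-0.03,0],[0,-0.03,0],[0,-0.03,0],[0,-0.03,0],[0,-0.03,0],[0,-0.03,0],[0,-0.03,0],[0,0,0],[0,0,0]]}'
python3 - <<'E'
from bench import arm
s=arm.sense();print(s["joint_pos"],s["force"],s["tcp_pos"],s["tcp_rot"],s["ft_torque"])
E
```

```text
time: 17.82
tcp_pos: [0.4767, 0.0709, 0.1896]
tcp_rot: [3.137, -0.559, -0.146]
force: [-1.9, -10.3, -1.0]
opening: 0.0096
[-0.0786345   0.18261361  1.92916024 -0.0872701   0.47397588  0.13478827] [ -1.87184249 -10.30127431  -1.00431811] [0.47672018 0.07090242 0.18962797] [ 3.13744306 -0.55864458 -0.14592969] [-1.21756601  0.07117978 -0.81735297]
```

Run:
```python
from h import *
H2=H-.0045*cx
th=np.arange(.385,.03,-.0115); ti=.559-.0079*np.arange(len(th))
print(len(th))
for i in range(0,len(th)-1,4):
    j=min(i+4,len(th)-1)
    d=[toolR(ti[k]).inv().apply(bar(th[k+1],H2)-bar(th[k],H2))/.12 for k in range(i,j)]
    print(i,round(th[j],3),np.round(np.mean(d,0),4),np.round(bar(th[j],H2)-bar(.385,H2)+[.4767,.0709,.1896],4))
```

```text
31
0 0.339 [-0.0185  0.      0.0133] [0.4725 0.0715 0.1795]
4 0.293 [-0.0174 -0.      0.0147] [0.4687 0.0721 0.1692]
8 0.247 [-0.0162  0.      0.016 ] [0.4654 0.0725 0.1588]
12 0.201 [-0.0149 -0.      0.0172] [0.4626 0.073  0.1482]
16 0.155 [-0.0136  0.      0.0184] [0.4603 0.0733 0.1375]
20 0.109 [-0.0121 -0.      0.0193] [0.4585 0.0736 0.1267]
24 0.063 [-0.0106  0.      0.0202] [0.4571 0.0738 0.1158]
28 0.04 [-0.0094 -0.      0.0208] [0.4567 0.0738 0.1104]
```

```bash
python3 -m pendant '{"claw":[-1,-1,-1,-1,-1,-1,-1,-1,-1],"travel":[[-0.019,0.001,0.013],[-0.018,0.001,0.013],[-0.018,0.001,0.014],[-0.018,0,0.014],[-0.018,0,0.014],[-0.017,0,0.015],[-0.017,0,0.015],[-0.017,0,0.015],[0,0,0]],"angular":[[0,-0.01,0],[0,-0.01,0],[0,-0.01,0],[0,-0.01,0],[0,-0.01,0],[0,-0.01,0],[0,-0.01,0],[0,-0.01,0],[0,0,0]]}'
```

```text
time: 18.95
tcp_pos: [0.4691, 0.0723, 0.1692]
tcp_rot: [3.139, -0.496, -0.146]
force: [2.8, -6.5, -4.6]
opening: 0.0095
```

```bash
python3 -m pendant '{"claw":[-1,-1,-1,-1,-1,-1,-1,-1,-1],"travel":[[-0.017,0.001,0.016],[-0.016,0.001,0.016],[-0.016,0.001,0.016],[-0.016,0,0.016],[-0.015,0,0.017],[-0.015,0,0.017],[-0.015,0,0.017],[-0.015,0,0.017],[0,0,0]],"angular":[[0,-0.01,0],[0,-0.01,0],[0,-0.01,0],[0,-0.01,0],[0,-0.01,0],[0,-0.01,0],[0,-0.01,0],[0,-0.01,0],[0,0,0]]}'
```

```text
time: 20.08
tcp_pos: [0.4627, 0.0732, 0.1483]
tcp_rot: [3.139, -0.433, -0.146]
force: [1.0, -5.9, -4.0]
opening: 0.0098
```

```bash
python3 -m pendant '{"claw":[-1,-1,-1,-1,-1,-1],"travel":[[-0.014,0,0.018],[-0.014,0,0.018],[-0.014,0,0.018],[-0.013,0,0.018],[-0.013,0,0.019],[0,0,0]],"angular":[[0,-0.01,0],[0,-0.01,0],[0,-0.01,0],[0,-0.01,0],[0,-0.01,0],[0,0,0]]}'
python3 - <<'E'
from bench import arm; import cv2
s=arm.sense();print(s["joint_pos"],s["force"])
cv2.imwrite("pics/s7.png",cv2.resize(arm.snapshot("scene")["img"][40:300,170:440],None,fx=2.2,fy=2.2,interpolation=2))
E
```

```text
time: 20.82
tcp_pos: [0.4599, 0.0735, 0.1352]
tcp_rot: [3.139, -0.394, -0.146]
force: [2.2, -6.0, -4.2]
opening: 0.01
[-0.08261729  0.274144    1.94759781 -0.05281375  0.5270592   0.10441766] [ 2.22495432 -6.00375898 -4.1580351 ]
```

View pics/s7.png

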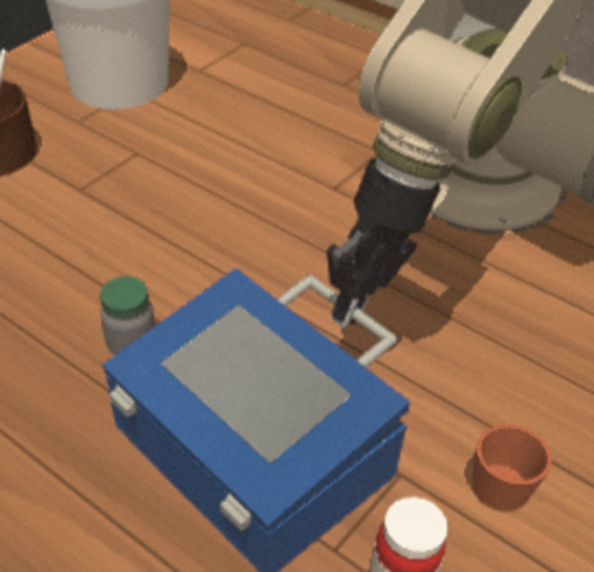

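The lid is nearly down, at about 0.145 rad, still held and carrying its own weight (about 4 N). I'll creep until the catch takes it.

```bash
python3 -m pendant '{"claw":[-1,-1,-1,-1,-1],"travel":[[-0.008,0,0.013],[-0.008,0,0.013],[-0.008,0,0.013],[-0.008,0,0.013],[0,0,0]],"angular":[[0,0,0],[0,0,0],[0,0,0],[0,0,0],[0,0,0]]}'
```

```text
time: 21.5
tcp_pos: [0.4589, 0.0737, 0.1282]
tcp_rot: [3.14, -0.395, -0.146]
force: [1.4, -6.1, -2.0]
opening: 0.0099
```

```bash
python3 -m pendant '{"claw":[-1,-1,-1],"travel":[[-0.007,0,0.013],[-0.007,0,0.013],[0,0,0]],"angular":[[0,0,0],[0,0,0],[0,0,0]]}'
```

```text
time: 21.88
tcp_pos: [0.4586, 0.0737, 0.1249]
tcp_rot: [3.14, -0.395, -0.146]
force: [-1.4, -6.2, 0.9]
opening: 0.0096
```

```bash
python3 -m pendant '{"claw":[-1,-1,-1],"travel":[[-0.007,0,0.013],[-0.007,0,0.013],[0,0,0]],"angular":[[0,0,0],[0,0,0],[0,0,0]]}'
```

```text
time: 22.25
tcp_pos: [0.4582, 0.0738, 0.1215]
tcp_rot: [3.139, -0.396, -0.146]
force: [-2.0, -5.2, 3.2]
opening: 0.0098
```

Run:
```python
from bench import arm; import cv2
a=arm.snapshot("scene")["img"]; cv2.imwrite("pics/raw8.png",a)
cv2.imwrite("pics/s8.png",cv2.resize(a[150:300,210:370],None,fx=4,fy=4,interpolation=2))
```

```text
(no output)
```

View pics/s8.png

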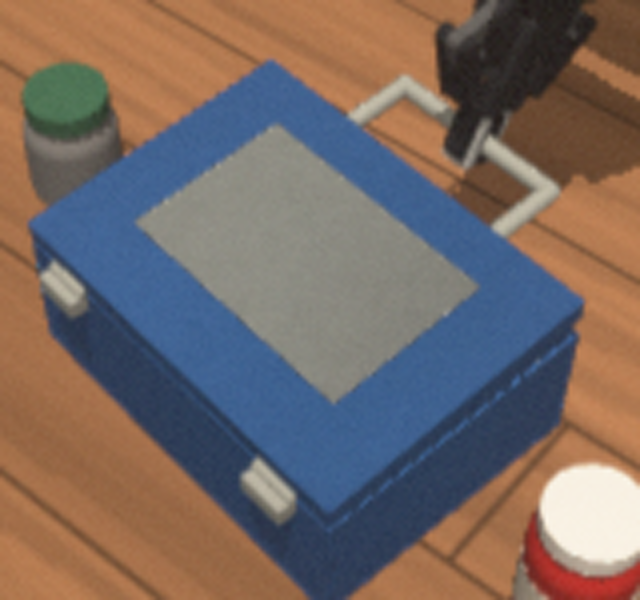

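The lid is almost level. Its near front corner is at about (582,302) in the crop, with a thin gap to the rim. I'll estimate the angle from corner pixels.

```bash
cat >> h.py <<'E'
def lidpt(l,y,h,th,H=H-.0045*cx): # l from hinge, y along, h above underside
    cy=np.array([-cx[1],cx[0],0])
    return H+cy*y+cx*(-l*np.cos(th)+h*np.sin(th))+np.array([0,0,l*np.sin(th)+h*np.cos(th)])
E
python3 - <<'E'
from h import *
f=lambda u,v:((u+.5)/4-.5+210,(v+.5)/4-.5+150)
print("meas corner",f(583,302),"bar end",f(557,186),"left corner",f(270,60), "hinge corners top",f(30,226),f(330,517))
for th in(0,.04,.08,.12,.16): print(th,*[np.round(proj("scene",lidpt(*a,th)),1) for a in((.19,.13,.018),(.238,.06,.009),(.19,-.13,.018),(0,-.13,.018),(0,.13,.018))])
E
```

```text
meas corner (355.375, 225.125) bar end (348.875, 196.125) left corner (277.125, 164.625) hinge corners top (217.125, 206.125) (292.125, 278.875)
0 [355.6 227. ] [346.1 201.3] [277.6 166.8] [216.1 204.3] [292.  277.1]
0.04 [355.9 225.1] [346.4 198.7] [277.3 164.7] [215.9 204.4] [291.8 277.3]
0.08 [356.  223.2] [346.7 196.2] [276.9 162.7] [215.6 204.6] [291.5 277.5]
0.12 [356.  221.4] [346.8 193.6] [276.4 160.7] [215.4 204.8] [291.2 277.7]
0.16 [356.  219.6] [346.8 191.2] [275.8 158.8] [215.1 205. ] [291.  277.9]
```

The lid rests on its catch at about 0.08 rad, and my down-push is about 3 N. Now I release gently and back out along the tool axis.

```bash
python3 -m pendant '{"claw":[-0.7,-0.4,-0.2,-0.2,-0.2,-0.2,-0.2,-0.2,-0.2,-0.2,-0.2,-0.2],"travel":[[0,0,0],[0,0,0],[0,0,0],[0,0,0],[0,0,-0.1],[0,0,-0.2],[0,0,-0.2],[0,0,-0.2],[0,0,-0.2],[0,0,-0.2],[0,0,0],[0,0,0]],"angular":[[0,0,0],[0,0,0],[0,0,0],[0,0,0],[0,0,0],[0,0,0],[0,0,0],[0,0,0],[0,0,0],[0,0,0],[0,0,0],[0,0,0]]}'
python3 - <<'E'
from h import *; from bench import arm; import cv2
a=arm.snapshot("scene")["img"]; cv2.imwrite("pics/raw9.png",a)
cv2.imwrite("pics/s9.png",cv2.resize(a[100:300,180:400],None,fx=3,fy=3,interpolation=2))
s=arm.sense();print(s["force"],s["tcp_pos"],s["opening"])
R=toolR(0)
p=lidpt(.165,0,.018,.08);print(p,delta(s["tcp_pos"],s["tcp_rot"],p+[0,0,.022+.05],R),delta(s["tcp_pos"],Ro.from_euler('xyz',[np.pi,0,psi]).as_euler('xyz'),p+[0,0,.072],R))
E
```

```text
time: 23.8
tcp_pos: [0.4076, 0.0816, 0.2428]
tcp_rot: [3.14, -0.395, -0.146]
force: [-0.6, 0.7, -0.6]
opening: 0.0341
[-0.2449951   0.56602347  0.47220231] [0.40765866 0.08159408 0.2424609 ] 0.034191311113896845
[0.5322243  0.06220737 0.12112836] (array([0.81229444, 0.00697568, 0.78280136]), array([ 0.00251663, -0.5015087 , -0.00229322])) (array([1.05049727, 0.00987065, 0.41110451]), array([ 0.00000000e+00,  3.92347226e-33, -3.53394965e-17]))
```

View pics/s9.png

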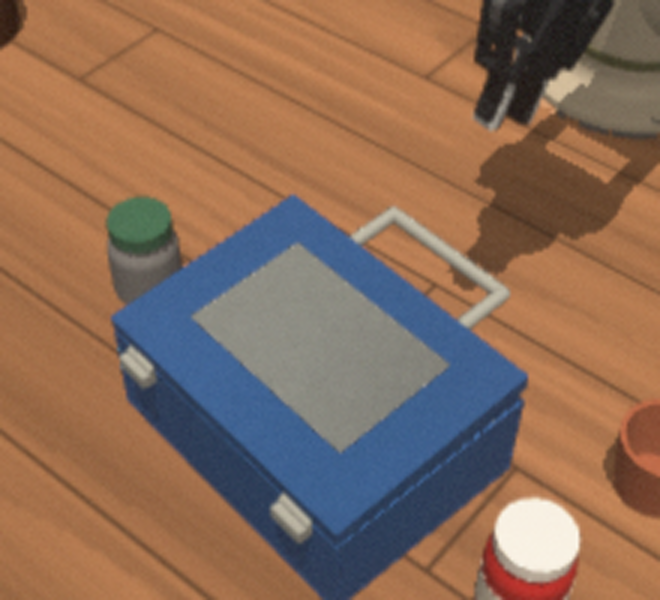

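Bar released cleanly. The lid lies ajar, with front corners at about (292,197) and (526,379) in the crop. I'll refine the press point from the lid's corners.

```bash
python3 -m pendant '{"claw":[-1,-1,-1,-1],"travel":[[0,0,0],[0,0,0],[0,0,0],[0,0,0]],"angular":[[0,-0.13,0],[0,-0.13,0],[0,-0.12,0],[0,-0.12,0]]}'
python3 - <<'E'
from h import *; from bench import arm; import cv2
np.set_printoptions(precision=4,suppress=True)
g=lambda u,v:((u+.5)/3-.5+180,(v+.5)/3-.5+100)
fl,fr=plane("scene",g(293,196),.122),plane("scene",g(527,379),.122)
bl,br=plane("scene",g(114,318),.108),plane("scene",g(334,537),.108)
fm=(fl+fr)/2;bm=(bl+br)/2
print(fl,fr,bl,br,np.linalg.norm(fl-fr),np.linalg.norm(fm-bm)); d=(bm-fm)/np.linalg.norm(bm-fm)
print("fm",fm,"yaw",np.arctan2(d[1],d[0]),"lid_front",fm+.025*d)
a=arm.snapshot("top")["img"]; cv2.imwrite("pics/t9.png",cv2.resize(a[100:260,140:390],None,fx=3,fy=3,interpolation=2))
s=arm.sense();print(s["tcp_pos"],s["tcp_rot"],s["force"])
E
```

```text
time: 24.35
tcp_pos: [0.4079, 0.0815, 0.2423]
tcp_rot: [3.14, 0.002, -0.147]
force: [-0.1, 0.4, 0.4]
opening: -0.0003
[ 0.4935 -0.0574  0.122 ] [0.5329 0.1972 0.122 ] [ 0.6755 -0.0841  0.108 ] [0.7165 0.1681 0.108 ] 0.2576548281554665 0.1853767857943014
fm [0.5132 0.0699 0.122 ] yaw -0.15168744925554142 lid_front [0.5379 0.0662 0.1201]
[0.409  0.0812 0.2422] [ 3.14    0.0053 -0.1478] [ 2.5705 -1.6936 -0.2386]
```

View pics/t9.png

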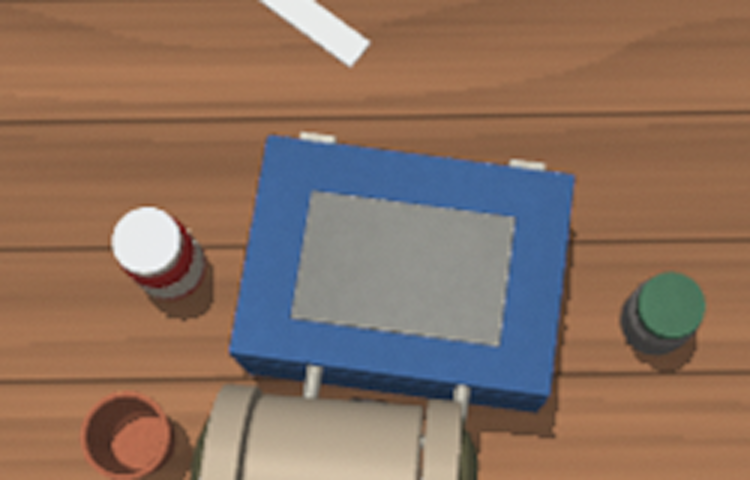

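The top view agrees: lid front edge from (232,353) to (548,397), all three loose objects unmoved. I take the press point as (0.535, 0.064, z about 0.12). Gripper is shut; I'll move over it and come down to about 25 mm above.

```bash
python3 -m pendant '{"claw":[-1,-1,-1,-1,-1,-1,-1,-1,-1,-1,-1,-1],"travel":[[0.18,0,0],[0.22,0,0],[0.22,0,0],[0.22,0,0],[0.22,-0.01,0],[0,0,0.1],[0,0,0.15],[0,0,0.15],[0,0,0.12],[0,0,0.06],[0,0,0],[0,0,0]],"angular":[[0,0,0],[0,0,0],[0,0,0],[0,0,0],[0,0,0],[0,0,0],[0,0,0],[0,0,0],[0,0,0],[0,0,0],[0,0,0],[0,0,0]]}'
python3 - <<'E'
from h import *; from bench import arm; import cv2
t=lambda u,v:((u+.5)/3-.5+140,(v+.5)/3-.5+100)
print((plane("top",t(232,353),.122)+plane("top",t(548,397),.122))/2)
cv2.imwrite("pics/s10.png",cv2.resize(arm.snapshot("scene")["img"][100:300,180:400],None,fx=3,fy=3,interpolation=2))
s=arm.sense();print(s["tcp_pos"],s["tcp_rot"],s["force"])
E
```

```text
time: 25.9
tcp_pos: [0.5342, 0.064, 0.1743]
tcp_rot: [3.14, -0.003, -0.147]
force: [0.3, -0.5, 0.4]
opening: 0.0003
[0.50825966 0.06434381 0.122     ]
[0.53425127 0.06403792 0.17429991] [ 3.14013095 -0.00347934 -0.1469799 ] [-0.06361193  0.13112017 -0.44540611]
```

View pics/s10.png

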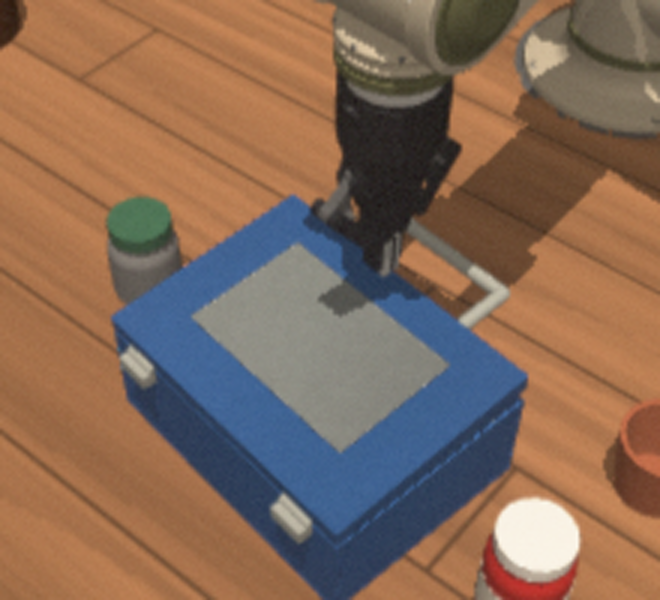

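The closed fingertips hang above the middle of the front strip. I'll descend to near contact, then go in small steps.

```bash
python3 -m pendant '{"claw":[-1,-1,-1,-1,-1],"travel":[[0,0,0.05],[0,0,0.05],[0,0,0.05],[0,0,0.04],[0,0,0]],"angular":[[0,0,0],[0,0,0],[0,0,0],[0,0,0],[0,0,0]]}'
```

```text
time: 26.58
tcp_pos: [0.5339, 0.064, 0.1505]
tcp_rot: [3.14, -0.002, -0.147]
force: [-0.2, 0.4, 0.5]
opening: -0.0002
```

```bash
python3 -m pendant '{"claw":[-1,-1,-1,-1,-1],"travel":[[0,0,0.01],[0,0,0.01],[0,0,0.01],[0,0,0],[0,0,0]],"angular":[[0,0,0],[0,0,0],[0,0,0],[0,0,0],[0,0,0]]}'
```

```text
time: 27.2
tcp_pos: [0.5341, 0.064, 0.1474]
tcp_rot: [3.14, -0.002, -0.147]
force: [-0.3, 0.4, -0.6]
opening: 0.0003
```

```bash
python3 -m pendant '{"claw":[-1,-1,-1,-1],"travel":[[0,0,0.01],[0,0,0.01],[0,0,0],[0,0,0]],"angular":[[0,0,0],[0,0,0],[0,0,0],[0,0,0]]}'
```

```text
time: 27.7
tcp_pos: [0.5341, 0.064, 0.145]
tcp_rot: [3.14, -0.002, -0.147]
force: [-0.4, 0.1, -0.7]
opening: -0.0001
```

Not touching yet (tip at about 0.123). I'll go on in small steps.

```bash
python3 -m pendant '{"claw":[-1,-1,-1,-1],"travel":[[0,0,0.01],[0,0,0.01],[0,0,0],[0,0,0]],"angular":[[0,0,0],[0,0,0],[0,0,0],[0,0,0]]}'
```

```text
time: 28.2
tcp_pos: [0.5341, 0.064, 0.1426]
tcp_rot: [3.14, -0.002, -0.147]
force: [0.7, 1.2, 0.6]
opening: 0.0002
```

```bash
python3 -m pendant '{"claw":[-1,-1,-1],"travel":[[0,0,0.01],[0,0,0],[0,0,0]],"angular":[[0,0,0],[0,0,0],[0,0,0]]}'
```

```text
time: 28.58
tcp_pos: [0.5341, 0.064, 0.142]
tcp_rot: [3.14, -0.003, -0.147]
force: [-2.0, -0.2, 6.8]
opening: 0.0004
```

```bash
python3 -m pendant '{"claw":[-1,-1,-1],"travel":[[0,0,0.01],[0,0,0],[0,0,0]],"angular":[[0,0,0],[0,0,0],[0,0,0]]}'
```

```text
time: 28.95
tcp_pos: [0.534, 0.064, 0.1411]
tcp_rot: [3.14, -0.003, -0.147]
force: [-3.8, -0.5, 9.2]
opening: 0.0001
```

```bash
python3 -m pendant '{"claw":[-1,-1,-1],"travel":[[0,0,0.01],[0,0,0],[0,0,0]],"angular":[[0,0,0],[0,0,0],[0,0,0]]}'
```

```text
time: 29.32
tcp_pos: [0.5339, 0.064, 0.1403]
tcp_rot: [3.14, -0.003, -0.147]
force: [-4.3, 0.3, 14.1]
opening: -0.0003
```

```bash
python3 -m pendant '{"claw":[-1,-1,-1],"travel":[[0,0,0.003],[0,0,0],[0,0,0]],"angular":[[0,0,0],[0,0,0],[0,0,0]]}';python3 -c "
from bench import arm
print(arm.sense()['force'])"
```

```text
time: 29.7
tcp_pos: [0.5338, 0.064, 0.14]
tcp_rot: [3.14, -0.003, -0.147]
force: [-6.1, 0.1, 13.5]
opening: 0.0
[-6.14706733  0.08244322 13.48204749]
```

```bash
python3 -m pendant '{"claw":[-1,-1,-1],"travel":[[-0.004,0,0.003],[0,0,0],[0,0,0]],"angular":[[0,0,0],[0,0,0],[0,0,0]]}'
```

```text
time: 30.08
tcp_pos: [0.5338, 0.064, 0.1399]
tcp_rot: [3.14, -0.004, -0.147]
force: [-4.7, 1.0, 14.9]
opening: 0.0
```

```bash
python3 -m pendant '{"claw":[-1,-1,-1],"travel":[[0,0,0.003],[0,0,0],[0,0,0]],"angular":[[0,0,0],[0,0,0],[0,0,0]]}'
```

```text
time: 30.45
tcp_pos: [0.5337, 0.0641, 0.1394]
tcp_rot: [3.14, -0.004, -0.147]
force: [-5.0, -0.1, 14.8]
opening: -0.0001
```

```bash
python3 -m pendant '{"claw":[-1,-1,-1],"travel":[[-0.002,0,0.003],[0,0,0],[0,0,0]],"angular":[[0,0,0],[0,0,0],[0,0,0]]}'
```

```text
time: 30.82
tcp_pos: [0.5334, 0.0641, 0.1374]
tcp_rot: [3.14, -0.002, -0.147]
force: [0.5, 0.1, 0.2]
opening: 0.0
```

Run:
```python
from bench import arm; import cv2
a=arm.snapshot("scene")["img"]; cv2.imwrite("pics/s11.png",cv2.resize(a[100:300,180:400],None,fx=3,fy=3,interpolation=2))
s=arm.sense();print(s["force"],s["tcp_pos"],s["ft_torque"])
```

```text
[-0.72733254  0.26982954  0.21148877] [0.53335176 0.06407749 0.13729591] [-0.00626641  0.03526107  0.0289864 ]
```

View pics/s11.png

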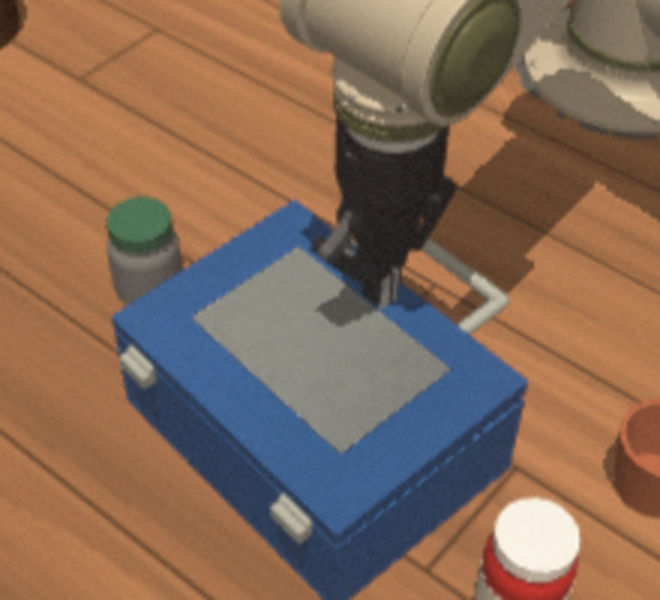

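The force rose to about 15 N, then collapsed to 0: the catch clicked. I'll follow down gently to confirm the lid is below and held, stopping at light contact.

```bash
python3 -m pendant '{"claw":[-1,-1,-1],"travel":[[0,0,0.005],[0,0,0],[0,0,0]],"angular":[[0,0,0],[0,0,0],[0,0,0]]}'
```

```text
time: 31.25
tcp_pos: [0.5334, 0.0641, 0.1369]
tcp_rot: [3.14, -0.002, -0.147]
force: [0.3, -0.1, -0.1]
opening: -0.0001
```

```bash
python3 -m pendant '{"claw":[-1,-1,-1],"travel":[[0,0,0.005],[0,0,0],[0,0,0]],"angular":[[0,0,0],[0,0,0],[0,0,0]]}'
```

```text
time: 31.62
tcp_pos: [0.5334, 0.0641, 0.1364]
tcp_rot: [3.14, -0.003, -0.147]
force: [-0.8, -0.8, 2.2]
opening: 0.0004
```

```bash
python3 -m pendant '{"claw":[-1,-1,-1],"travel":[[0,0,0.005],[0,0,0],[0,0,0]],"angular":[[0,0,0],[0,0,0],[0,0,0]]}'
```

```text
time: 32.0
tcp_pos: [0.5335, 0.0641, 0.1364]
tcp_rot: [3.14, -0.003, -0.147]
force: [-1.4, 0.6, 7.7]
opening: -0.0003
```

Hard contact at TCP z 0.1364 puts the lid at about 0.04 rad, on the hard seal. Now retreat and check that it stays shut.

```bash
python3 -m pendant '{"claw":[-1,-1,-1,-1,-1,-1,-1,-1],"travel":[[0,0,-0.03],[0,0,-0.1],[0,0,-0.2],[0,0,-0.3],[0,0,-0.3],[0,0,-0.2],[0,0,0],[0,0,0]],"angular":[[0,0,0],[0,0,0],[0,0,0],[0,0,0],[0,0,0],[0,0,0],[0,0,0],[0,0,0]]}'
python3 - <<'E'
from bench import arm; import cv2
a=arm.snapshot("scene")["img"]; cv2.imwrite("pics/s12.png",cv2.resize(a[150:300,210:370],None,fx=4,fy=4,interpolation=2))
print(arm.sense()["force"])
E
```

```text
time: 33.0
tcp_pos: [0.5327, 0.0643, 0.2705]
tcp_rot: [3.14, -0.001, -0.147]
force: [-0.5, 0.1, 0.4]
opening: -0.0
[-0.04617182 -0.17759225 -0.81867813]
```

View pics/s12.png

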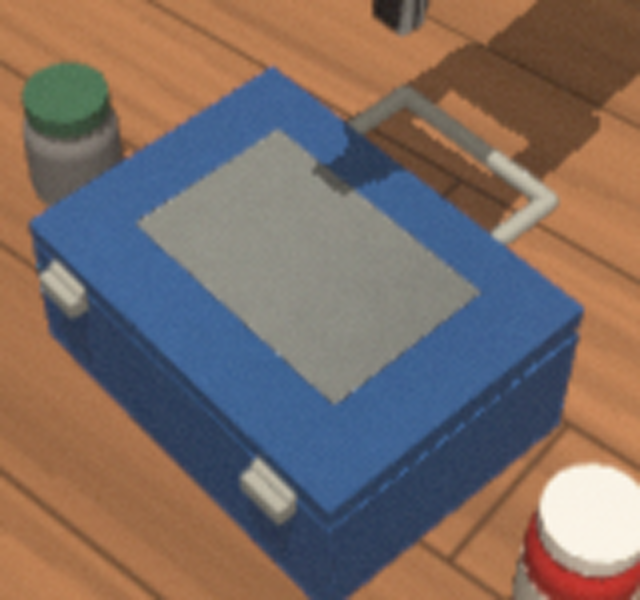

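Compared with ajar, the lid's front corner fell from (583,302) to (581,310) and the bar end from (557,186) to (555,198). That is about 0.045 rad lower, so the lid is near 0.035-0.04 and stayed there with the arm clear. Jars are unmoved.

```bash
python3 -c "
from bench import arm
arm.close_job()"
```

```text
the job is handed in; nothing more can be done
```

The lid is shut on its catch and the job is handed in at about 33 s of the 72 s allowed. I gripped the bar, eased the lid down to rest ajar at about 0.08 rad, let go, then pressed at lid_front with the closed fingertips.

- **Catch:** the press force rose to about 15 N vertically (just under 16 N in total), then dropped to 0 as the catch clicked. A light follow-up touch of about 8 N met a hard stop.
- **Shut angle:** that stop puts the lid at about 0.04 rad. The last picture shows it about 0.045 rad lower than when ajar, so roughly 0.035–0.04, and it stayed there with the arm clear. This is inside the 0–0.045 range, but near its upper end.
- **Jars and cup:** nothing touched them. The pictures show the jars unmoved to the end; the cup was last seen, also unmoved, just after the click.

Two things went less smoothly on the way down:

- **Arc too tight:** my first estimate of the hinge position was a few mm off. The radial force on the bar rose to about 38 N before I corrected it; the wrist limit is 120 N.
- **Wrist limit:** joint 5 reached its lower limit without passing it. The lid paused there until I tilted the tool back, and the pads held the bar throughout.

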